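# Clamp a stack of test coupons in a quick-release clamp

### The arm

A 6-joint arm with a two-finger parallel gripper is mounted at the origin on a cart in front of the work surface, level with it; the furniture and walls round the work are solid. World frame = base frame: x ahead of the robot, y to its left, z up, the work surface at z = 0. Lengths are in mm, angles in rad, forces in N, time in s.
With the tool pointing down it reaches from about 300 to 775 mm from the base axis. Payload 14.6 kg.
Tool frame: the origin (TCP) lies between the finger pads; the fingertips stand 19 mm ahead of it and the grasp point (between the pads) is the TCP (manip.tcp_to_tips is the distance from the TCP to the fingertips, in mm); x points along the fingers, z is the direction in which the jaws open and shut, and the axes are right-handed (so a half turn about x gives the same grasp; the last joint's range is limited). The gripper opens to 94 mm and grips with 3 to 60 N. Pads are 16 mm wide; open, the fingers measure 119 mm over their backs; the gripper's body (75 mm by 177 mm) begins 78 mm behind the grasp point.
Start: joints at [1.265, 0.3, 1.521, -0, 1.321, -0.067], TCP at [130.093, 534.383, 224.446] pointing down, gripper open.
Joint ranges: [-3.03, 3.03], [-0.79, 2.21], [0.23, 2.52], [-1.04, 4.18], [0, 3.07], [-2.55, 2.55]. Speed limits (rad/s): [2.22, 2.22, 2.57, 3.14, 3.14, 3.14].

### API

Orientations are given as [roll, pitch, yaw] about the fixed x, y, z axes, in that order (R = Rz(yaw) Ry(pitch) Rx(roll)).
In Python, from cell import manip gives the robot as it stands.
- The arm moves only by the tool jog_arm, never from a script. Its argument "moves" is a list that holds one entry, the list of rows, each a list of 6 numbers: the shift along the world's x, y, z in mm, then the turn, a rotation vector about the world's x, y, z in degrees. In form: [[[dx, dy, dz, wx, wy, wz], ...]]. A call has 1 to 5 rows; each row shifts and turns the pose as measured when the row begins; what a row does not reach is not made up. A row lasts 1/10 s, in which the tool goes at most 50 mm and 8.59 degrees, less where a joint would pass 70% of its speed; a pose out of reach is approached as far as the arm can. A call is refused whole if a number of a shift passes 50 or a number of a turn 8.59, either way. A call with a gripper value outside its range is refused whole. "gripper" is the opening, from -1 (shut) to 1 (fully open), set as the call begins (left out, the last holds). The fingers move at their own pace and stop on an object; "squeeze" is the grip in N (left out, the last holds). Time passes only in rows, so rows that do not move let the fingers close. It gives the time, the measured TCP pose, the force and the opening at its end, in the units of the state.
- manip.read_state(): the state, without advancing time (a new reading comes with each control period).
- manip.camera(name): name is "scene" or "top"; returns (picture, depth): 480x640x3 uint8, blue, green, red; 480x640 float32, mm along the optical axis (not along the pixel's ray), 0 where there is no reading.
- manip.camera_params(name): a dict with "fx", "fy", "cx", "cy" (pixels), "rvec" (rotation vector, rad) and "tvec" (3), from world to camera coordinates, as OpenCV has them. Camera axes: x right, y down, z forward; pixel columns grow to the right and rows downward; lengths in mm; the calibration is good to about 2 mm. A picture is of the moment at which its call begins. camera_params takes no time and is no camera call.
- manip.sign_off(): hands the job in, once; it reports no verdict.
The state is a dict: "clock": time; "joints": joint angles; "qd": joint speeds; "effort": joint torques, N m; "eef_pos": TCP position; "eef_rot": TCP orientation; "wrist_force": force on the tool from outside, world axes, zero at the start; "moment": the same for the moment, N m; "finger_gap": finger opening in mm.
Only numpy, scipy, OpenCV 4.12 (cv2) and the standard library are available. Lean on these libraries where they do the work, as an engineer would, in place of code of your own. Each camera call takes 0.05 s, during which the arm holds its last target. There are 200 camera calls.

### The job

Stack all the steel test coupons lying on the bench flat and squarely on top of one another on the bed of the bench clamp, between its guide pins, and swing the clamp arm fully over the stack. Then screw the adjuster nut down, clockwise, until the cam lever, swung from open towards closed, meets firm resistance about midway, and swing the lever fully closed so that the stack stays clamped; leave the other things on the bench alone.

Things in the scene. Friction and masses are not known exactly. Their poses are not given: they have to be found in the camera images.
- clamp: bench clamp, fixed to the bench: grey base plate 120 x 220 x 12 mm with the bed, a steel pedestal centred 55 mm to +y of the origin, and a round column, radius 16 mm, axis 55 mm to -y of the origin. The column carries the swinging arm and, above it, the cam lever; both pivot about its axis. Origin: centre of the base's underside, z up
- bed (a point): centre of the bed's top face, 42 mm above the bench. The bed is 28 mm (clamp x) x 50 mm (clamp y), narrower than a coupon, so fingers can straddle it along clamp x. Six upright guide pins, 6 mm thick, tops 61 mm above the bench, stand round it (clamp x, y from its centre, mm): (-29, -25), (-29, 25), (29, -25), (29, 25), (0, -39), (0, 39): 6 mm clear of a centred coupon
- coupon_1: flat plain steel test coupon, 40 mm (its x) x 60 mm (its y) x 5 mm thick, 90 g. Origin: centre of its underside. Two to four such coupons lie flat on the bench; absent ones read None. On the bed they lie with their 60 mm side along clamp y, 5 mm higher for each one below
- coupon_2: same as coupon_1
- coupon_3: same as coupon_1
- coupon_4: same as coupon_1
- clamp_arm (a joint): swing of the clamp arm about the column's vertical axis, rad: 0 = swung away (arm points to clamp +x), 1.571 = end stop, with the pad over the bed's centre (arm points to clamp +y); it grows anticlockwise seen from above. Stiff (0.2 N m), stays where it is left; push it with the fingertips against its side
- swing_mid (a point): point on the centre line of the arm, 65 mm from the column's axis, mid-height of the arm's bar. The bar is 24 mm wide and 14 mm high, its centre 112 mm above the bench when the lever is open (it sinks up to 17 mm as the lever closes)
- clamp_nut (a joint): turn of the adjuster nut, rad: 0 to 9, grows clockwise seen from above; each rad lowers the pad by 3 mm. Starts between 0 and 1. Friction 0.22 N m; stays where it is left
- nut_grip (a point): grip point of the adjuster nut, on its vertical axis 110 mm from the column's axis, at the end of the arm: the nut is a dark upright bar 44 mm long (along this point's x), 14 mm thick (along its y) and 26 mm high, on a round hub of radius 18 mm; this point is 14 mm below the bar's top and 12 mm above the bar's foot
- pad_face (a point): centre of the underside of the pad, a grey disc of radius 14 mm that presses the stack, 82 mm above the bench with nut at 0 and lever open, so that it clears even four coupons (62 mm)
- clamp_pad (a joint): how far the pad is pushed up against its spring, m: 0 (free) to 0.012 (solid). The spring presses with 25 N as soon as the pad is lifted off its stop and 4 N more for each mm
- clamp_lever (a joint): cam lever's swing about the column's axis, rad: 0 = open (to clamp -x), 1.6 = closed at its stop (to clamp -y), grows anticlockwise from above. Starts at 0 to 0.08. Cam lowers arm and pad 0 / 7.9 / 11.5 / 14.3 / 16.8 mm at 0 / 0.5 / 0.75 / 1.0 / 1.5 rad. Tip force 1 N until the pad meets the stack, then 4 to 8 N; let go there it springs back a little; past 1.5 it is over centre and stays shut
- lever_tip (a point): point on the cam lever near its free end, 80 mm from the column's axis, 130 mm above the bench (lever level, 14 mm wide and 12 mm high, with a round end of radius 10 mm whose centre is 84 mm from the axis)
- timer: white bench timer, 62 x 68 x 21 mm, a bystander
- beaker_100: glass beaker, 53 mm across, 66 mm high, a bystander
- green_rack: green tube rack, 77 x 111 x 48 mm, a bystander
Things that resemble listed ones, but are neither listed nor needed, are in the scene too. What is shaped like the coupon_4 but blue is not meant. Leave any red look-alike of the coupon_2 alone.

How it is judged (in metres and radians):
On the way, in this order (a step that is already met when the one before it is completed fails the run):
1. every coupon lies flat and square in the stack on the bed (horizontal distance between each of coupon_1, coupon_2, coupon_3, coupon_4 and bed below 0.012 m and z of coupon_1 in the frame of bed between -0.003 and 0.02 m and angle between each of coupon_1, coupon_2, coupon_3, coupon_4's own z axis and vertical below 0.08 rad and angle between the x axis of each of coupon_1, coupon_2, coupon_3, coupon_4 and the x axis of clamp, either way round below 0.25 rad and linear speed of each of coupon_1, coupon_2, coupon_3, coupon_4 below 0.02 m/s and z of coupon_2 in the frame of bed between -0.003 and 0.02 m and z of coupon_3 in the frame of bed between -0.003 and 0.02 m and z of coupon_4 in the frame of bed between -0.003 and 0.02 m), for 0.2 s.
2. the arm is over the stack and the lever, not past three quarters of its way, already presses the pad on the stack (value of joint clamp_arm above 1.42 rad and value of joint clamp_lever below 1.2 rad and value of joint clamp_pad above 0.0004 m).
At the end, for the whole second after the job is handed in: All coupons present lie still and flat on the bed, centred within 12 mm and square within 0.25 rad; arm over them within 0.15 rad of its stop; lever closed beyond 1.45 rad; pad pushed up 1.4 to 9.5 mm, as when the lever first bit between about 1/3 and 2/3 of its way (all of step 1 and value of joint clamp_arm above 1.42 rad and value of joint clamp_lever above 1.45 rad and value of joint clamp_pad between 0.0014 and 0.0095 m); the robot touches nothing.
It fails at once if timer pushed more than 3 cm (distance of timer from where it was at the start of the episode above 0.03 m).
It fails at once if beaker_100 pushed more than 3 cm (distance of beaker_100 from where it was at the start of the episode above 0.03 m).
It fails at once if green_rack pushed more than 3 cm (distance of green_rack from where it was at the start of the episode above 0.03 m).
Of coupon_1, coupon_2, coupon_3, coupon_4 only 2 to 4 are there at a start; the rules pass over those that are not, and their reading is None.
At some moment in a run one of coupon_1, coupon_2, coupon_3, coupon_4 may be knocked a few centimetres aside while the robot is not near it.
Once in a run the grip may slacken for a moment while it holds something.
It also fails if it takes over 210 s, if anything falls off the work surface, if the arm or the gripper's body presses on something with over 40 N, if the wrist force passes 120 N, or if a joint passes its speed limit or range.

## Working session

There is one attempt and no reset: what is moved stays moved. The work goes in short steps, Python scripts to look and compute and a tool call to move; the robot and the scene stay as the last step left them, time stands still between calls to the robot, and variables do not carry over. Pictures are saved under pics/ and viewed, about 12 in all and at most 16, crops included, and the job is handed in when it is done.

Besides the shell and the picture viewer there is one more tool, called after "Request:" as name(argument=value, ...), one argument or row to a line, values as JSON. jog_arm: Moves the arm, as the interface text tells. Its arguments: {"type":"object","properties":{"moves":{"type":"array","items":{"type":"array","items":{"type":"array","items":{"type":"number"}}}},"gripper":{"type":"number"},"squeeze":{"type":"number"}},"required":["moves"]}

```bash
ls; mkdir -p pics
cat > h.py <<'E'
import numpy as np, cv2
from cell import manip
def cam(n):
    p=manip.camera_params(n); R=cv2.Rodrigues(np.array(p['rvec'],float))[0]; return p,R,np.array(p['tvec'],float).ravel()
def ray(n,u,v,z):
    p,R,t=cam(n); d=R.T@np.array([(u-p['cx'])/p['fx'],(v-p['cy'])/p['fy'],1]); o=-R.T@t
    return o+d*(z-o[2])/d[2]
def cloud(n,dep):
    p,R,t=cam(n); v,u=np.mgrid[:480,:640]; P=np.stack([(u-p['cx'])/p['fx']*dep,(v-p['cy'])/p['fy']*dep,dep],-1)
    return (P-t)@R
def proj(n,X):
    p,R,t=cam(n); c=R@np.array(X,float)+t; return p['fx']*c[0]/c[2]+p['cx'],p['fy']*c[1]/c[2]+p['cy']
def st():
    s=manip.read_state(); print({k:np.round(s[k],3).tolist() for k in ['clock','joints','eef_pos','eef_rot','wrist_force','finger_gap']})
E
python3 - <<'E'
from h import *
for n in ['scene','top']:
    i,d=manip.camera(n); cv2.imwrite(f'pics/{n}0.png',i); np.save(f'{n}0.npy',d)
    p,R,t=cam(n); print(n,p['fx'],-R.T@t,R[2])
st()
E
```

```text
pics
scene 464.8899703784543 [  43.00553904  706.39350051 1117.82394295] [ 0.40388219 -0.52759935 -0.74734069]
top 491.720848406093 [ 372.68948456  -11.39556185 1278.28304889] [ 0.19117961 -0.00294607 -0.98155065]
{'clock': 0.1, 'joints': [1.265, 0.3, 1.522, 0.0, 1.321, -0.067], 'eef_pos': [130.039, 534.199, 223.941], 'eef_rot': [3.073, 1.57, -1.878], 'wrist_force': [-0.18, 0.463, 0.157], 'finger_gap': 93.747}
```

View pics/scene0.png

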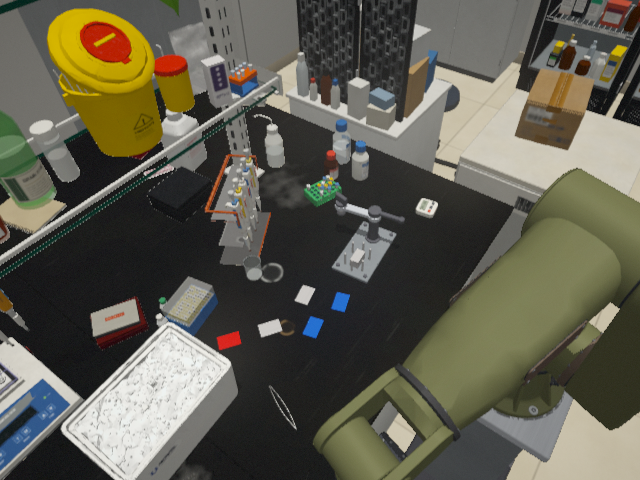

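View pics/top0.png

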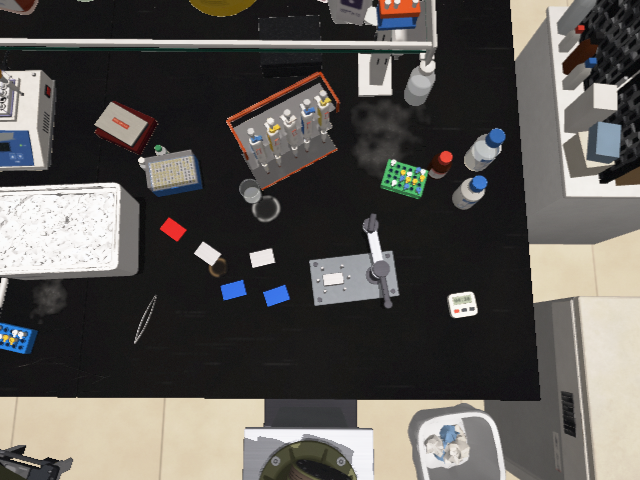

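The top view shows white plates at (208,253) and (262,258), blue ones at (233,290) and (276,296), a red one at (173,229), and the clamp at (353,278). I'll enlarge this area.

Run:
```python
from h import *
i=cv2.imread('pics/top0.png'); c=cv2.resize(i[200:325,150:410],None,fx=3,fy=3,interpolation=cv2.INTER_CUBIC); cv2.imwrite('pics/c1.png',c)
d=np.load('top0.npy'); P=cloud('top',d)
hsv=cv2.cvtColor(i,cv2.COLOR_BGR2HSV)
m=((hsv[...,1]<60)&(hsv[...,2]>150)).astype(np.uint8)
n,l,s,c=cv2.connectedComponentsWithStats(m)
for k in range(1,n):
    if 40<s[k,4]<3000:
        q=P[l==k]; print(s[k],c[k].round(1),np.median(q,0).round(1))
        if s[k,4]<800:
            cn=np.argwhere(l==k)[:,::-1].astype(np.float32)
            w=np.array([ray('top',u,v,5 if c[k][0]<300 else 42)[:2] for u,v in cn],np.float32); print('   rect',cv2.minAreaRect(w))
```

```text
[431   0   6  47 178] [433.7  23.3] [ 977.  -242.6  413.4]
   rect ((1238.277587890625, -341.8283386230469), (10.598309516906738, 144.0056915283203), 89.93849182128906)
[364   6  14  20 192] [371.2  15.7] [1022.6 -125.6  371.1]
   rect ((1259.5330810546875, -164.57568359375), (59.78866195678711, 36.371734619140625), 0.5413411855697632)
[   0   29  432   17 2160] [225.   41.3] [937.6 164.  406.4]
[358  53  34  42 844] [371.8  77.7] [1080.8 -159.1    8.4]
[420  60  15  13 142] [427.1  66.3] [1030.6 -287.7  163.1]
   rect ((1104.9403076171875, -318.2843933105469), (38.62446594238281, 35.67451095581055), 87.73746490478516)
[409  67  26  28 383] [420.   81.5] [1018.8 -277.8  114.6]
   rect ((1057.4412841796875, -298.72747802734375), (61.41767883300781, 76.54286193847656), 67.88015747070312)
[   0   70   44   98 2094] [ 24.4 109.3] [942.  732.4  99.1]
[593  77  39  33 653] [605.9  95.1] [ 966.9 -732.9  148.7]
   rect ((1031.58984375, -821.1506958007812), (104.02677917480469, 102.37960052490234), 84.20622253417969)
[  0  91  17  29 129] [ 11.7 108.6] [930.5 756.1 114.3]
   rect ((998.292785
[... 915 characters left out ...]
2), (60.30902862548828, 93.10738372802734), 80.50706481933594)
[247 128   8   7  42] [250.3 130.6] [805.3 128.5 284.6]
   rect ((926.822509765625, 166.63677978515625), (17.751819610595703, 19.274658203125), 1.9022502899169922)
[578 131  37  37 306] [588.7 150.7] [ 844.7 -709.3   83.8]Traceback (most recent call last):
  File "<stdin>", line 12, in <module>
  File "h.py", line 6, in ray
    p,R,t=cam(n); d=R.T@np.array([(u-p['cx'])/p['fx'],(v-p['cy'])/p['fy'],1]); o=-R.T@t
          ~~~^^^
  File "h.py", line 4, in cam
    p=manip.camera_params(n); R=cv2.Rodrigues(np.array(p['rvec'],float))[0]; return p,R,np.array(p['tvec'],float).ravel()
ValueError: time passes only in moves, steps and waits
```

View pics/c1.png

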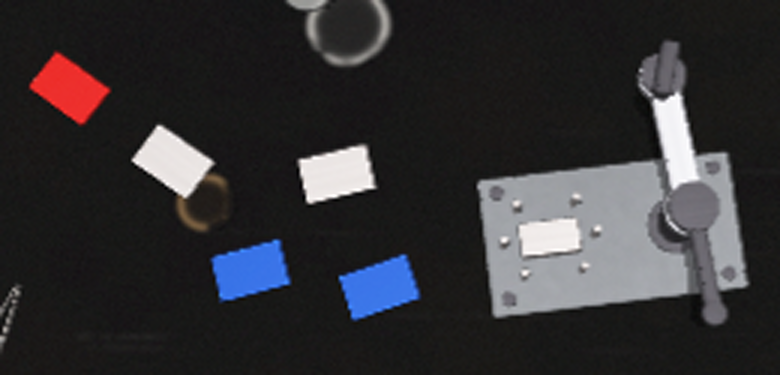

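In the crop, the white plates at (172,160) and (337,174) are the plain steel coupons, so there are two. The red plate at (69,88) and the blue ones at (250,270) and (379,287) are the look-alikes. The white rectangle among the six pins at (549,238) is the bed.

```bash
python3 - <<'E'
import re
s=open('h.py').read()
s=s.replace("def cam(n):","import functools\n@functools.lru_cache\ndef cam(n):")
s+='''
def rect(n,m,z):
    c=max(cv2.findContours(m.astype(np.uint8),cv2.RETR_EXTERNAL,cv2.CHAIN_APPROX_NONE)[0],key=cv2.contourArea).reshape(-1,2)
    w=np.array([ray(n,u,v,z)[:2] for u,v in c],np.float32)
    (x,y),(a,b),t=cv2.minAreaRect(w)
    if a>b: t+=90
    t=(t+90)%180-90   # t: heading of SHORT side
    return round(x,1),round(y,1),round(min(a,b),1),round(max(a,b),1),round(t,1)
'''
open('h.py','w').write(s)
E
cat > meas.py <<'E'
from h import *
import sys
tag=sys.argv[1]
for n in ['top','scene']:
    i,d=manip.camera(n); cv2.imwrite(f'pics/{n}{tag}.png',i); np.save(f'{n}{tag}.npy',d)
    hsv=cv2.cvtColor(i,cv2.COLOR_BGR2HSV); P=cloud(n,d)
    m=((hsv[...,1]<45)&(hsv[...,2]>185)&(P[...,2]<70)&(P[...,2]>-15)&(P[...,0]>280)&(P[...,0]<620)&(abs(P[...,1])<350)).astype(np.uint8)
    k,l,s,c=cv2.connectedComponentsWithStats(m)
    for j in range(1,k):
        if s[j,4]>70:
            z=np.median(P[l==j][:,2]); zz=5 if z<20 else (42 if z<45 else z)
            print(n,c[j].round(1),s[j,4],'z',z.round(1),rect(n,l==j,zz))
    b=((hsv[...,1]<60)&(hsv[...,2]>90)&(abs(P[...,2]-12)<8)&(P[...,0]>280)&(P[...,0]<620)&(P[...,1]<50)&(P[...,1]>-200))
    b=cv2.morphologyEx(b.astype(np.uint8),cv2.MORPH_OPEN,np.ones((3,3)))
    print(n,'base',rect(n,b,12))
    a=(P[...,2]>100)&(P[...,2]<200)&(P[...,0]>250)&(P[...,0]<650)&(P[...,1]<100)&(P[...,1]>-250)
    for lo,hi in [(100,122),(122,134),(134,150),(150,175)]:
        q=P[a&(P[...,2]>lo)&(P[...,2]<hi)]
        if len(q)>5: print(n,lo,hi,len(q),q.mean(0).round(1),q.min(0).round(1),q.max(0).round(1))
E
python3 meas.py 1
```

```text
top [207.  253.3] 326 z 3.9 (584.2, 269.8, 38.5, 58.1, -34.3)
top [261.5 257.7] 326 z 4.1 (573.9, 126.5, 38.8, 58.6, 14.6)
top [332.7 278.5] 207 z 41.1 (516.2, -59.4, 26.7, 50.8, 7.5)
top base (519.9, -91.9, 118.7, 175.5, 7.2)
top 100 122 351 [ 583.3 -154.2  116.5] [ 509.7 -182.6  102.7] [ 645.8 -127.   122. ]
top 122 134 187 [ 554.  -159.6  130. ] [ 438.  -189.9  122.1] [ 648.4 -128.1  134. ]
top 134 150 365 [ 514.6 -169.3  137.6] [ 437.7 -189.7  134. ] [ 649.5 -136.2  149.9]
top 150 175 71 [ 633.8 -145.4  153.1] [ 615.9 -153.9  150. ] [ 649.5 -136.9  156.8]
scene [356.9 255.2] 103 z 39.3 (515.7, -55.7, 25.5, 47.7, 7.4)
scene [304.6 294.4] 209 z 3.2 (574.1, 129.1, 37.8, 56.6, 14.9)
scene [269.6 327.5] 237 z 2.9 (583.6, 272.2, 35.6, 58.6, -35.5)
scene base (520.0, -100.6, 118.5, 204.1, 7.2)
scene 100 122 292 [ 576.9 -148.2  113. ] [ 439.3 -180.6  100.1] [ 648.1 -121.8  122. ]
scene 122 134 207 [ 520.6 -160.9  129.8] [ 436.2 -189.6  122.2] [ 648.6 -124.7  134. ]
scene 134 150 150 [ 550.3 -157.5  138.4] [ 438.1 -185.   134. ] [ 649.9 -131.8  149.6]
scene 150 175 27 [ 633.  -142.4  152.3] [ 617.3 -149.8  150.8] [ 649.9 -130.9  156. ]
```

```bash
cat >> h.py <<'E'
def goto(x,y,z,jaw):
    "shift and turn still needed; jaw = heading (deg) of the jaw axis, tool down"
    from scipy.spatial.transform import Rotation as Ro
    s=manip.read_state(); R=Ro.from_euler('xyz',s['eef_rot']).as_matrix()
    best=None
    for j in (jaw,jaw+180):
        a=np.radians(j); zt=np.array([np.cos(a),np.sin(a),0]); xt=np.array([0,0,-1.]); T=np.stack([xt,np.cross(zt,xt),zt],1)
        r=np.degrees(Ro.from_matrix(T@R.T).as_rotvec())
        print('jaw',j,'turn',r.round(1),'q6',round(s['joints'][5],2))
    print('shift',(np.array([x,y,z])-s['eef_pos']).round(1),'pos',np.round(s['eef_pos'],1),'F',np.round(s['wrist_force'],1),'gap',round(float(s['finger_gap']),1),'t',s['clock'])
E
python3 -c "
from h import *
goto(574,128,100,14.7)"
```

```text
jaw 14.7 turn [  0.   -0.  -61.6] q6 -0.07
jaw 194.7 turn [  0.    0.  118.4] q6 -0.07
shift [ 443.9 -406.3 -124.1] pos [130.1 534.3 224.1] F [-0.6  0.2 -0.2] gap 94.1 t 0.2
```

Request:
jog_arm(
  moves=[
    [[37,-34,0,0,0,-5.2],[37,-34,0,0,0,-5.2],[37,-34,0,0,0,-5.2],[37,-34,0,0,0,-5.2],[37,-34,0,0,0,-5.2]],
  ],
  gripper=0.3,
  squeeze=30,
)

```text
clock: 0.7
eef_pos: [312.4, 363.7, 222.9]
eef_rot: [2.82, 1.569, -2.591]
wrist_force: [0.8, 1.3, -0.1]
finger_gap: 61.8
```

Request:
jog_arm(
  moves=[
    [[37,-34,-10,0,0,-5.2],[37,-34,-10,0,0,-5.2],[37,-34,-10,0,0,-5.2],[37,-34,-10,0,0,-5.2],[37,-34,-10,0,0,-5.2]],
  ],
)

```text
clock: 1.2
eef_pos: [492.3, 196.2, 175.9]
eef_rot: [0.199, 1.569, 0.598]
wrist_force: [0.3, 0.4, -1.2]
finger_gap: 61.2
```

```bash
python3 -c "
from h import *
goto(574,128,100,14.7)"
```

```text
jaw 14.7 turn [-0.1  0.1 -8.1] q6 -0.09
jaw 194.7 turn [-2.000e-01 -1.000e-01  1.719e+02] q6 -0.09
shift [ 81.7 -68.2 -75.9] pos [492.3 196.2 175.9] F [ 0.3  0.4 -1.2] gap 61.2 t 1.2
```

Request:
jog_arm(
  moves=[
    [[28,-23,-25,0,0,-2.7],[28,-23,-25,0,0,-2.7],[27,-22,-26,0,0,-2.7],[0,0,-20,0,0,0],[0,0,0,0,0,0]],
  ],
)

```text
clock: 1.7
eef_pos: [580.8, 119.4, 74.2]
eef_rot: [0.153, 1.57, 0.393]
wrist_force: [-0.4, -0.3, 0.9]
finger_gap: 60.8
```

```bash
python3 meas.py 2 | grep -v ' 1[0-9][0-9] '; python3 -c "
from h import *
goto(574,128,22,14.7)"
```

```text
top [206.4 253.3] 309 z 4.0 (584.3, 269.8, 38.5, 58.0, -34.1)
top [332.7 278.5] 206 z 41.3 (516.2, -59.4, 26.7, 50.8, 7.5)
top base (519.9, -91.9, 118.7, 175.5, 7.2)
scene [269.6 327.5] 238 z 3.4 (583.9, 272.0, 36.2, 58.0, -34.2)
scene base (519.6, -98.1, 118.4, 198.8, 7.2)
jaw 14.7 turn [-0.1  0.3  0.8] q6 -0.1
jaw 194.7 turn [ 5.000e-01  1.000e-01 -1.792e+02] q6 -0.1
shift [ -7.8   7.7 -55.4] pos [581.8 120.3  77.4] F [ 0.1  0.4 -0.5] gap 60.8 t 1.8
```

Request:
jog_arm(
  moves=[
    [[-7,7,-12,0,0,0.8],[0,0,0,0,0,0],[0,0,0,0,0,0]],
  ],
)

```text
clock: 2.1
eef_pos: [574.6, 129.7, 67.9]
eef_rot: [-0.072, 1.561, 0.188]
wrist_force: [0.1, 0.0, 0.4]
finger_gap: 60.8
```

```bash
python3 -c "
from h import *
goto(574,128,22,14.7)"
```

```text
jaw 14.7 turn [-0.1  0.6 -0.2] q6 -0.1
jaw 194.7 turn [ -0.9  -0.2 179.8] q6 -0.1
shift [ -0.6  -1.7 -45.9] pos [574.6 129.7  67.9] F [0.1 0.  0.4] gap 60.8 t 2.1
```

Request:
jog_arm(
  moves=[
    [[0,-1,-20,0,0.6,0],[0,0,-15,0,0,0],[0,0,-6,0,0,0],[0,0,-2,0,0,0],[0,0,0,0,0,0]],
  ],
)

```text
clock: 2.6
eef_pos: [575.3, 130.2, 26.1]
eef_rot: [0.341, 1.566, 0.603]
wrist_force: [0.2, -0.4, 0.3]
finger_gap: 61.0
```

Request:
jog_arm(
  moves=[
    [[-1,-1,-4.5,0,0,0],[0,0,0,0,0,0]],
  ],
)

```text
clock: 2.8
eef_pos: [574.6, 129.2, 22.1]
eef_rot: [0.24, 1.565, 0.502]
wrist_force: [0.3, -0.6, -1.0]
finger_gap: 61.1
```

Request:
jog_arm(
  moves=[
    [[0,0,0,0,0,0],[0,0,0,0,0,0],[0,0,0,0,0,0],[0,0,0,0,0,0],[0,0,0,0,0,0]],
  ],
  gripper=-1,
)

```text
clock: 3.3
eef_pos: [575.0, 129.2, 22.9]
eef_rot: [0.183, 1.564, 0.445]
wrist_force: [-0.2, -0.1, -0.4]
finger_gap: 38.4
```

Request:
jog_arm(
  moves=[
    [[0,0,20,0,0,0],[0,0,40,0,0,0],[0,0,40,0,0,0],[0,0,0,0,0,0]],
  ],
)

```text
clock: 3.7
eef_pos: [573.6, 129.0, 124.9]
eef_rot: [0.49, 1.567, 0.751]
wrist_force: [0.4, -0.7, -0.6]
finger_gap: 38.2
```

Request:
jog_arm(
  moves=[
    [[-12,-38,0,0,0,-1.5],[-12,-38,0,0,0,-1.5],[-12,-38,0,0,0,-1.5],[-12,-38,0,0,0,-1.5],[0,0,0,0,0,0]],
  ],
)

```text
clock: 4.2
eef_pos: [522.7, -26.8, 123.3]
eef_rot: [0.477, 1.567, 0.634]
wrist_force: [-0.7, 0.9, -1.0]
finger_gap: 38.3
```

```bash
python3 meas.py 3 | grep base -v; python3 -c "
from h import *
goto(516,-58,64,7.3)
c=cv2.imread('pics/scene3.png')[190:350,260:440]; cv2.imwrite('pics/c3.png',cv2.resize(c,None,fx=3,fy=3))"
```

```text
top [207.  253.3] 326 z 4.1 (584.2, 269.8, 38.5, 58.1, -34.3)
top 100 122 355 [ 582.9 -154.3  116.7] [ 509.3 -184.9  104.2] [ 645.3 -127.1  122. ]
top 122 134 196 [ 548.8 -161.1  130.2] [ 437.9 -190.2  122.2] [ 647.8 -127.8  134. ]
top 134 150 354 [ 515.2 -169.   137.6] [ 437.7 -189.8  134. ] [ 649.1 -135.8  149.9]
top 150 175 75 [ 633.9 -145.1  153.1] [ 617.2 -153.9  150.1] [ 649.6 -137.2  159.1]
scene [269.6 327.5] 238 z 3.2 (583.5, 272.2, 35.3, 58.0, -34.2)
scene 100 122 227 [525.9 -25.5 106.1] [ 439.2 -180.4  100. ] [646.7   8.9 121.9]
scene 122 134 139 [ 490.6 -135.   130.4] [ 437.4 -191.7  122.1] [549.7  -8.1 133.9]
scene 134 150 158 [ 512.1 -118.9  138.1] [ 437.1 -186.   134. ] [549.5  -6.5 150. ]
scene 150 175 75 [520.1 -18.  162.1] [487.9 -34.8 150.2] [550.3  -6.5 174.8]
jaw 7.3 turn [-0.2  0.2 -1.8] q6 -0.28
jaw 187.3 turn [ -0.3  -0.2 178.2] q6 -0.28
shift [ -7.7 -33.9 -59.5] pos [523.7 -24.1 123.5] F [ 0.2 -0.4 -0. ] gap 38.2 t 4.3
```

View pics/c3.png

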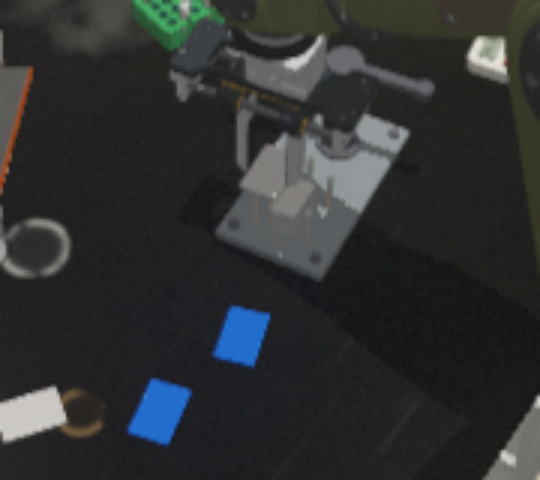

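The coupon is held level in the fingers at crop (270,170), above and beside the bed at (293,200).

Request:
jog_arm(
  moves=[
    [[-3,-15,-10,0,0,-0.9],[-3,-14,-10,0,0,-0.9],[-1,-4,0,0,0,0],[0,0,0,0,0,0]],
  ],
)

```text
clock: 4.7
eef_pos: [517.4, -55.1, 101.7]
eef_rot: [0.711, 1.566, 0.842]
wrist_force: [-0.1, -0.9, -1.0]
finger_gap: 38.5
```

```bash
python3 -c "
from h import *
goto(516,-58,64.5,7.3)"
```

```text
jaw 7.3 turn [-0.2  0.2 -0.2] q6 -0.31
jaw 187.3 turn [ -0.3  -0.3 179.8] q6 -0.31
shift [ -1.4  -2.9 -37.2] pos [517.4 -55.1 101.7] F [-0.1 -0.9 -1. ] gap 38.5 t 4.7
```

Request:
jog_arm(
  moves=[
    [[-1,-2.5,-10,0,0,0],[0,0,-10,0,0,0],[0,0,-8,0,0,0],[0,0,-4,0,0,0],[0,0,0,0,0,0]],
  ],
)

```text
clock: 5.2
eef_pos: [516.6, -56.1, 66.8]
eef_rot: [0.771, 1.566, 0.904]
wrist_force: [0.1, 0.5, -1.2]
finger_gap: 38.3
```

```bash
python3 -c "
from h import *
goto(516,-58,64.5,7.3)"
```

```text
jaw 7.3 turn [-0.2  0.2 -0.3] q6 -0.32
jaw 187.3 turn [ -0.3  -0.3 179.7] q6 -0.32
shift [-0.6 -1.9 -2.3] pos [516.6 -56.1  66.8] F [ 0.1  0.5 -1.2] gap 38.3 t 5.2
```

Request:
jog_arm(
  moves=[
    [[-0.5,-2,-2,0,0,0],[0,0,0,0,0,0],[0,0,-1,0,0,0],[0,0,0,0,0,0]],
  ],
)

```text
clock: 5.6
eef_pos: [516.7, -58.2, 64.9]
eef_rot: [0.524, 1.565, 0.657]
wrist_force: [0.1, 0.1, -0.7]
finger_gap: 38.0
```

Request:
jog_arm(
  moves=[
    [[0,0,0,0,0,0],[0,0,0,0,0,0],[0,0,0,0,0,0]],
  ],
  gripper=0.2,
)

```text
clock: 5.9
eef_pos: [516.9, -58.4, 65.3]
eef_rot: [0.391, 1.564, 0.524]
wrist_force: [0.5, -0.3, 0.4]
finger_gap: 55.9
```

Request:
jog_arm(
  moves=[
    [[0,0,15,0,0,0],[0,0,40,0,0,0],[0,0,40,0,0,0]],
  ],
)

```text
clock: 6.2
eef_pos: [514.1, -58.0, 158.0]
eef_rot: [2.175, 1.564, 2.308]
wrist_force: [-0.1, -1.2, -0.3]
finger_gap: 56.6
```

Request:
jog_arm(
  moves=[
    [[10,48,0,0,0,-6],[10,48,0,0,0,-6],[10,48,0,0,0,-6],[10,48,0,0,0,-6],[0,0,0,0,0,0]],
  ],
)

```text
clock: 6.7
eef_pos: [556.9, 139.1, 165.0]
eef_rot: [0.625, 1.561, 0.318]
wrist_force: [0.6, -0.9, 0.0]
finger_gap: 56.6
```

```bash
python3 meas.py 4 | grep -v ' 1[0-9][0-9] '; python3 -c "
from h import *
goto(584,271,90,-34.3)"
```

```text
top [333.6 278.2] 371 z 46.1 (516.3, -61.1, 39.0, 61.1, 6.7)
top base (519.9, -91.9, 118.7, 175.5, 7.2)
scene [269.5 327.5] 240 z 3.1 (583.8, 272.0, 36.1, 58.2, -34.5)
scene base (519.5, -97.7, 118.1, 197.9, 7.1)
jaw -34.3 turn [ -0.    0.5 -16.9] q6 0.48
jaw 145.7 turn [-7.000e-01 -1.000e-01  1.631e+02] q6 0.48
shift [ 27.5 135.8 -74.8] pos [556.5 135.2 164.8] F [ 0.1 -0.1  0.5] gap 56.3 t 6.8
```

Request:
jog_arm(
  moves=[
    [[7,34,-15,0,0,-4.2],[7,34,-15,0,0,-4.2],[7,34,-15,0,0,-4.2],[5,30,-15,0,0,-4.2],[0,0,0,0,0,0]],
  ],
)

```text
clock: 7.3
eef_pos: [584.5, 263.4, 103.3]
eef_rot: [0.354, 1.561, -0.257]
wrist_force: [-1.0, -0.8, -0.7]
finger_gap: 56.5
```

Request:
jog_arm(
  moves=[
    [[0,0,-15,0,0,0],[0,0,0,0,0,0]],
  ],
)

```text
clock: 7.5
eef_pos: [584.8, 260.5, 87.0]
eef_rot: [0.267, 1.561, -0.343]
wrist_force: [-0.5, -0.2, -0.3]
finger_gap: 56.5
```

```bash
python3 -c "
from h import *
goto(584,271,22,-34.3)"
```

```text
jaw -34.3 turn [0.2 0.5 0.7] q6 0.98
jaw 145.7 turn [   0.8   -0.3 -179.3] q6 0.98
shift [ -0.8  10.5 -65. ] pos [584.8 260.5  87. ] F [-0.5 -0.2 -0.3] gap 56.5 t 7.5
```

Request:
jog_arm(
  moves=[
    [[0,10,-15,0.2,0.5,0.7],[0,0,-20,0,0,0],[0,0,-12,0,0,0],[0,0,-6,0,0,0],[0,0,0,0,0,0]],
  ],
)

```text
clock: 8.0
eef_pos: [586.7, 264.6, 34.7]
eef_rot: [0.984, 1.568, 0.385]
wrist_force: [-0.2, 0.3, 0.5]
finger_gap: 56.7
```

```bash
python3 meas.py 5 | grep 'top \['; python3 -c "
from h import *
goto(584,271,22,-34.3)"
```

```text
top [333.6 278.2] 370 z 46.1 (516.2, -61.1, 39.0, 61.1, 6.7)
jaw -34.3 turn [-0.1  0.2  0.1] q6 0.97
jaw 145.7 turn [   0.4    0.2 -179.9] q6 0.97
shift [ -3.1   6.  -13.7] pos [587.1 265.   35.7] F [ 0.5 -0.2 -0.2] gap 56.2 t 8.1
```

Request:
jog_arm(
  moves=[
    [[-3,6,-3,0,0,0],[0,0,-5,0,0,0],[0,0,-4,0,0,0],[0,0,0,0,0,0]],
  ],
)

```text
clock: 8.5
eef_pos: [584.5, 272.1, 24.8]
eef_rot: [0.979, 1.563, 0.38]
wrist_force: [-0.3, -0.1, -0.1]
finger_gap: 56.6
```

```bash
python3 -c "
from h import *
goto(584,271,22,-34.3)"
```

```text
jaw -34.3 turn [-0.2  0.4  0. ] q6 0.98
jaw 145.7 turn [   0.6    0.3 -180. ] q6 0.98
shift [-0.5 -1.1 -2.8] pos [584.5 272.1  24.8] F [-0.3 -0.1 -0.1] gap 56.6 t 8.5
```

Request:
jog_arm(
  moves=[
    [[0,-1,-3,0,0,0],[0,0,0,0,0,0]],
  ],
)

```text
clock: 8.7
eef_pos: [584.5, 271.0, 21.5]
eef_rot: [0.981, 1.563, 0.382]
wrist_force: [0.2, -0.3, 0.6]
finger_gap: 56.5
```

Request:
jog_arm(
  moves=[
    [[0,0,0,0,0,0],[0,0,0,0,0,0],[0,0,0,0,0,0],[0,0,0,0,0,0],[0,0,0,0,0,0]],
  ],
  gripper=-1,
)

```text
clock: 9.2
eef_pos: [584.7, 270.9, 21.6]
eef_rot: [0.976, 1.563, 0.377]
wrist_force: [0.4, -0.1, -1.0]
finger_gap: 38.8
```

Request:
jog_arm(
  moves=[
    [[0,0,20,0,0,0],[0,0,40,0,0,0],[0,0,40,0,0,0],[0,0,0,0,0,0]],
  ],
)

```text
clock: 9.6
eef_pos: [583.4, 270.4, 123.6]
eef_rot: [0.98, 1.567, 0.381]
wrist_force: [0.5, -0.5, -0.3]
finger_gap: 38.8
```

```bash
python3 meas.py 6 | grep ' \['; python3 -c "
from h import *
goto(516,-58,110,7.3)"
```

```text
top [333.6 278.2] 369 z 46.0 (516.3, -61.1, 39.0, 61.1, 6.7)
top 100 122 355 [ 582.7 -154.3  116.4] [ 509.1 -184.2  103.6] [ 644.8 -127.2  121.9]
top 122 134 199 [ 550.2 -161.   130. ] [ 437.8 -190.1  122.2] [ 650.  -128.1  133.9]
top 134 150 354 [ 515.9 -168.8  137.5] [ 439.8 -189.9  134. ] [ 649.4 -129.6  149.9]
top 150 175 74 [ 633.4 -144.9  153.2] [ 615.6 -154.2  150.4] [ 649.7 -137.   158. ]
jaw 7.3 turn [ 0.1 -0.1 41.6] q6 0.98
jaw 187.3 turn [-2.000e-01 -1.000e-01 -1.384e+02] q6 0.98
shift [ -65.6 -327.6   -8.4] pos [581.6 269.6 118.4] F [ 0.8 -0.3 -1.5] gap 39.1 t 9.7
```

Request:
jog_arm(
  moves=[
    [[-9,-45,2,0,0,6],[-9,-45,0,0,0,6],[-9,-45,0,0,0,6],[-9,-45,0,0,0,6],[0,0,0,0,0,0]],
  ],
)

```text
clock: 10.2
eef_pos: [539.4, 84.2, 111.4]
eef_rot: [-2.601, 1.556, -2.761]
wrist_force: [0.4, 1.0, -1.8]
finger_gap: 38.9
```

```bash
python3 -c "
from h import *
goto(516,-58,110,7.3)"
```

```text
jaw 7.3 turn [ 0.4 -0.7 16.4] q6 0.25
jaw 187.3 turn [  -1.1   -0.6 -163.6] q6 0.25
shift [ -23.4 -142.2   -1.4] pos [539.4  84.2 111.4] F [ 0.4  1.  -1.8] gap 38.9 t 10.2
```

Request:
jog_arm(
  moves=[
    [[-8,-40,3,0,0,5],[-8,-40,0,0,0,5],[-6,-35,0,0,0,5],[0,-10,0,0,0,0],[0,0,0,0,0,0]],
  ],
)

```text
clock: 10.7
eef_pos: [513.7, -43.7, 108.0]
eef_rot: [-2.892, 1.548, -2.785]
wrist_force: [-0.1, 1.1, -0.4]
finger_gap: 38.9
```

```bash
python3 -c "
from h import *
goto(516,-58,68.5,7.3)"
```

```text
jaw 7.3 turn [ 0.5 -1.2  1.2] q6 -0.25
jaw 187.3 turn [  -1.9   -0.7 -178.8] q6 -0.25
shift [  2.3 -14.3 -39.5] pos [513.7 -43.7 108. ] F [-0.1  1.1 -0.4] gap 38.9 t 10.7
```

Request:
jog_arm(
  moves=[
    [[2,-12,-8,0.5,-1.2,1.2],[0,0,-8,0,0,0],[0,0,0,0,0,0]],
  ],
)

```text
clock: 11.0
eef_pos: [515.9, -52.5, 89.5]
eef_rot: [2.569, 1.567, 2.694]
wrist_force: [-0.6, -0.5, -0.7]
finger_gap: 39.0
```

```bash
python3 -c "
from h import *
goto(516,-58,68.5,7.3)"
```

```text
jaw 7.3 turn [-0.1 -0.2  0.1] q6 -0.3
jaw 187.3 turn [-3.000e-01  1.000e-01 -1.799e+02] q6 -0.3
shift [  0.1  -5.5 -21. ] pos [515.9 -52.5  89.5] F [-0.6 -0.5 -0.7] gap 39.0 t 11.0
```

Request:
jog_arm(
  moves=[
    [[0,-5,-6,0,0,0],[0,0,-6,0,0,0],[0,0,-5,0,0,0],[0,0,-2,0,0,0],[0,0,0,0,0,0]],
  ],
)

```text
clock: 11.5
eef_pos: [516.3, -55.1, 68.7]
eef_rot: [2.713, 1.566, 2.839]
wrist_force: [-0.4, -2.0, 0.9]
finger_gap: 38.8
```

```bash
python3 -c "
from h import *
goto(516,-58,68.5,7.3)"
```

```text
jaw 7.3 turn [-0.1 -0.3  0.1] q6 -0.3
jaw 187.3 turn [-4.000e-01  1.000e-01 -1.799e+02] q6 -0.3
shift [-0.3 -2.9 -0.2] pos [516.3 -55.1  68.7] F [-0.4 -2.   0.9] gap 38.8 t 11.5
```

Request:
jog_arm(
  moves=[
    [[0,-3,1.5,0,0,0],[0,0,0,0,0,0],[0,0,-1.5,0,0,0],[0,0,0,0,0,0]],
  ],
)

```text
clock: 11.9
eef_pos: [516.5, -58.5, 69.3]
eef_rot: [2.678, 1.567, 2.803]
wrist_force: [0.3, -1.0, -1.5]
finger_gap: 38.9
```

Request:
jog_arm(
  moves=[
    [[0,0,0,0,0,0],[0,0,0,0,0,0],[0,0,0,0,0,0]],
  ],
  gripper=0.2,
)

```text
clock: 12.2
eef_pos: [516.6, -58.5, 69.5]
eef_rot: [2.644, 1.567, 2.769]
wrist_force: [-0.1, -0.3, 0.0]
finger_gap: 55.7
```

Request:
jog_arm(
  moves=[
    [[0,0,15,0,0,0],[0,0,40,0,0,0],[0,0,40,0,0,0]],
  ],
)

```text
clock: 12.5
eef_pos: [513.9, -58.0, 162.4]
eef_rot: [2.783, 1.557, 2.908]
wrist_force: [0.1, -0.1, -0.1]
finger_gap: 56.2
```

Request:
jog_arm(
  moves=[
    [[0,45,10,0,0,0],[0,45,10,0,0,0],[0,45,0,0,0,0],[0,20,0,0,0,0],[0,0,0,0,0,0]],
  ],
  gripper=-1,
)

```text
clock: 13.0
eef_pos: [515.3, 101.5, 190.2]
eef_rot: [1.95, 1.567, 2.072]
wrist_force: [0.3, -0.8, -0.6]
finger_gap: 20.1
```

```bash
python3 meas.py 7; python3 -c "
from h import *
goto(516,-58,68.5,7.3)
a=cv2.resize(cv2.imread('pics/scene7.png')[170:300,290:440],None,fx=2.6,fy=2.6); b=cv2.resize(cv2.imread('pics/top7.png')[200:330,290:440],None,fx=2.6,fy=2.6)
cv2.imwrite('pics/c7.png',np.hstack([a,b]))"
```

```text
top [333.1 278.3] 384 z 50.9 (515.7, -59.9, 39.1, 62.8, 6.8)
top base (519.9, -91.9, 118.7, 175.5, 7.2)
top 100 122 356 [ 582.8 -154.3  116.3] [ 509.4 -184.3  102.5] [ 645.9 -126.8  121.8]
top 122 134 202 [ 548.7 -161.5  130.3] [ 437.8 -190.1  122.1] [ 649.9 -128.3  134. ]
top 134 150 345 [ 515.9 -168.7  137.5] [ 437.8 -189.8  134.1] [ 649.9 -134.4  149.9]
top 150 175 74 [ 632.8 -145.1  153.2] [ 615.3 -153.9  150.1] [ 649.3 -137.   158.9]
scene [357.6 253.3] 178 z 49.7 (515.2, -58.1, 35.9, 59.6, 7.6)
scene base (519.6, -100.3, 118.3, 203.3, 7.0)
scene 100 122 87 [ 531.2 -151.7  110.9] [ 472.1 -178.8  101.2] [ 580.9 -141.2  121.9]
scene 122 134 111 [ 478.5 -168.4  129.2] [ 436.9 -191.8  122.3] [ 532.5 -145.5  134. ]
scene 134 150 30 [ 473.9 -168.6  135.3] [ 437.7 -185.   134.1] [ 525.1 -144.   138.2]
jaw 7.3 turn [-0.2 -0.1  0.4] q6 -0.0
jaw 187.3 turn [  -0.2    0.2 -179.6] q6 -0.0
shift [   0.6 -157.4 -121.4] pos [515.4  99.4 189.9] F [-0.4 -1.  -0.9] gap 12.1 t 13.1
```

View pics/c7.png

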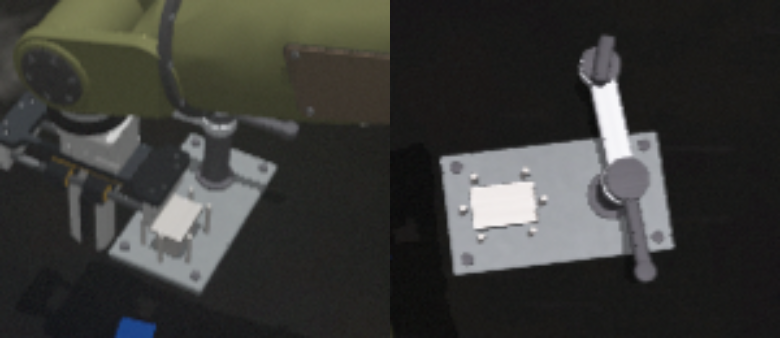

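Both coupons are stacked squarely between the pins: the right half shows the stack at (503,205), measured top z 51 and about 1 mm off the bed centre. Next I go round to the far side of the arm and push it.

Request:
jog_arm(
  moves=[
    [[5,-10,20,0,0,-8.5],[9,-33,10,0,0,-8.5],[9,-33,0,0,0,-8.5],[9,-33,0,0,0,-8.5],[9,-33,0,0,0,-8.5]],
  ],
)

```text
clock: 13.6
eef_pos: [555.9, -51.2, 220.7]
eef_rot: [2.422, 1.566, 1.788]
wrist_force: [0.4, -0.0, 0.4]
finger_gap: 0.5
```

Request:
jog_arm(
  moves=[
    [[9,-33,0,0,0,-8.5],[9,-33,0,0,0,-8.5],[9,-33,0,0,0,-8.5],[9,-33,0,0,0,-8.5],[0,0,0,0,0,-8.5]],
  ],
)

```text
clock: 14.1
eef_pos: [589.6, -201.2, 219.3]
eef_rot: [2.936, 1.567, 1.548]
wrist_force: [-0.3, -0.0, -0.0]
finger_gap: 0.4
```

```bash
cat >> h.py <<'E'
C=np.array([529.9,-167.6])
def swing(th,r,off,z,jaw):
    a=np.radians(th); p=C+r*np.array([np.cos(a),np.sin(a)])+off*np.array([np.sin(a),-np.cos(a)]); goto(*p,z,jaw)
E
python3 -c "
from h import *
swing(12,65,40,122,-78)"
```

```text
jaw -78 turn [-0.2  0.   1.5] q6 1.0
jaw 102 turn [   0.     0.3 -178.5] q6 1.0
shift [ 12.2   8.  -97.3] pos [ 589.6 -201.2  219.3] F [-0.3 -0.  -0. ] gap 0.4 t 14.1
```

Request:
jog_arm(
  moves=[
    [[12,4,0,0,0,1.5],[0,0,-30,0,0,0],[0,0,-30,0,0,0],[0,0,-25,0,0,0],[0,0,0,0,0,0]],
  ],
)

```text
clock: 14.6
eef_pos: [597.9, -207.7, 130.7]
eef_rot: [-3.013, 1.567, 1.891]
wrist_force: [0.1, -0.4, -0.0]
finger_gap: 0.3
```

```bash
python3 -c "
from h import *
swing(12,65,40,122,-78)"
```

```text
jaw -78 turn [-0.2 -0.1  1. ] q6 0.98
jaw 102 turn [-1.00e-01  3.00e-01 -1.79e+02] q6 0.98
shift [ 3.9 14.4 -8.7] pos [ 597.9 -207.7  130.7] F [ 0.1 -0.4 -0. ] gap 0.3 t 14.6
```

Request:
jog_arm(
  moves=[
    [[2,15,-8,0,0,1],[0,14,0,0,0,0],[0,10,0,0,0,8],[0,10,0,0,0,8],[-2,10,0,0,0,8]],
  ],
)

```text
clock: 15.1
eef_pos: [599.0, -147.7, 127.2]
eef_rot: [0.78, 1.566, -0.152]
wrist_force: [1.9, -3.3, -2.4]
finger_gap: 0.4
```

```bash
python3 -c "
from h import *
s=manip.read_state()
swing(36,65,25,122,-54)"
```

```text
jaw -54 turn [ 0.   0.3 -0.6] q6 0.63
jaw 126 turn [-4.000e-01  1.000e-01  1.794e+02] q6 0.63
shift [-1.8 -1.9 -5.2] pos [ 599.  -147.7  127.2] F [ 1.9 -3.3 -2.4] gap 0.4 t 15.1
```

Contact force is about 3–4 N, as expected.

Request:
jog_arm(
  moves=[
    [[-5,9,-4,0,0,8],[-5,9,0,0,0,8],[-5,8,0,0,0,8],[-7,7,0,0,0,8],[-7,6,0,0,0,8]],
  ],
)

```text
clock: 15.6
eef_pos: [573.3, -103.8, 131.8]
eef_rot: [0.248, 1.549, 0.048]
wrist_force: [2.9, -1.7, 1.0]
finger_gap: 0.5
```

```bash
python3 -c "
from h import *
swing(84,65,25,122,-6)"
```

```text
jaw -6 turn [-0.1  1.2  5.4] q6 -0.05
jaw 174 turn [   1.9    0.2 -174.6] q6 -0.05
shift [-11.8  -1.8  -9.8] pos [ 573.3 -103.8  131.8] F [ 2.9 -1.7  1. ] gap 0.5 t 15.6
```

Request:
jog_arm(
  moves=[
    [[-3,0,-8,0,1,3],[-8,0,-3,0,0,4],[-9,3,0,0,0,5],[-7,2,0,0,0,5],[-5,1,0,0,0,4]],
  ],
)

```text
clock: 16.1
eef_pos: [546.1, -92.4, 132.1]
eef_rot: [-0.06, 1.544, 0.13]
wrist_force: [2.4, -0.5, -0.1]
finger_gap: 0.6
```

```bash
python3 -c "
from h import *
swing(97.3,65,25,122,7.3)"
```

```text
jaw 7.3 turn [-0.1  1.5 -3.6] q6 -0.43
jaw 187.3 turn [ -2.3  -0.2 176.4] q6 -0.43
shift [  0.3  -7.6 -10.1] pos [546.1 -92.4 132.1] F [ 2.4 -0.5 -0.1] gap 0.6 t 16.1
```

Request:
jog_arm(
  moves=[
    [[-2,-4,-10,0,1.5,-3],[-3,0,-2,0,0,0],[-3,0,0,0,0,0],[-2,0,0,0,0,0]],
  ],
)

```text
clock: 16.5
eef_pos: [539.6, -93.0, 128.1]
eef_rot: [-0.098, 1.555, 0.045]
wrist_force: [2.6, -0.9, 0.9]
finger_gap: 0.6
```

```bash
python3 -c "
from h import *
swing(97.3,65,25,122,7.3)
i,d=manip.camera('top');cv2.imwrite('pics/t8.png',i);P=cloud('top',d)
q=P[(P[...,2]>140)&(P[...,2]<175)&(P[...,0]>450)&(P[...,0]<650)&(P[...,1]<20)&(P[...,1]>-80)];print(len(q),q.mean(0),q.min(0),q.max(0))
cv2.imwrite('pics/c8.png',cv2.resize(i[190:330,270:430],None,fx=4,fy=4))"
```

```text
jaw 7.3 turn [-0.   0.9 -0.9] q6 -0.39
jaw 187.3 turn [-1.400e+00 -1.000e-01  1.791e+02] q6 -0.39
shift [ 6.8 -6.9 -6.1] pos [539.6 -93.  128.1] F [ 2.6 -0.9  0.9] gap 0.6 t 16.5<string>:5: RuntimeWarning: Mean of empty slice.
  ret = um.true_divide(
Traceback (most recent call last):
ValueError: zero-size array to reduction operation minimum which has no identity
```

Request:
jog_arm(
  moves=[
    [[-3,-1,-3,0,0.9,0],[-3,0,0,0,0,0],[-3,0,0,0,0,0]],
  ],
)

```text
clock: 16.85
eef_pos: [532.6, -93.2, 127.8]
eef_rot: [-0.022, 1.564, 0.123]
wrist_force: [0.5, -0.3, 2.1]
finger_gap: 0.8
```

Request:
jog_arm(
  moves=[
    [[-3,-1,-3,0,0,0],[-3,0,0,0,0,0]],
  ],
)

```text
clock: 17.05
eef_pos: [527.7, -93.9, 126.4]
eef_rot: [-0.078, 1.559, 0.067]
wrist_force: [0.6, -0.5, -0.2]
finger_gap: 0.7
```

Run:
```python
from h import *
i,d=manip.camera('top');k,e=manip.camera('scene');P=cloud('top',d)
a=cv2.resize(k[170:300,290:440],None,fx=2.6,fy=2.6); b=cv2.resize(i[200:330,290:440],None,fx=2.6,fy=2.6)
cv2.imwrite('pics/c8.png',np.hstack([a,b]))
```

```text
(no output)
```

View pics/c8.png

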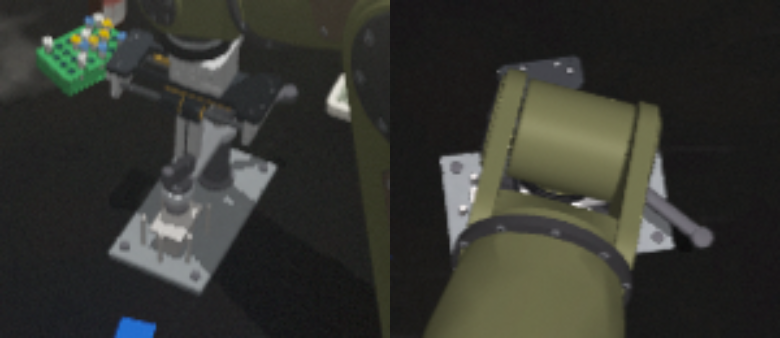

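The lever has turned partway: its tip is at (700,235) in the right half, where it was at (645,270). That let the bar sink, and the fingertips slid over its top. I'll lift off and look.

Request:
jog_arm(
  moves=[
    [[0,0,45,0,0,0],[0,0,45,0,0,0],[0,45,0,0,0,0],[0,45,0,0,0,0],[0,45,0,0,0,0]],
  ],
)

```text
clock: 17.65
eef_pos: [523.7, 40.5, 216.6]
eef_rot: [1.608, 1.569, 1.744]
wrist_force: [0.3, -0.4, -0.2]
finger_gap: 0.5
```

Request:
jog_arm(
  moves=[
    [[0,45,0,0,0,0],[0,45,0,0,0,0],[0,0,0,0,0,0]],
  ],
)

```text
clock: 17.95
eef_pos: [521.2, 137.4, 215.0]
eef_rot: [2.857, 1.565, 2.996]
wrist_force: [0.2, 0.0, 0.3]
finger_gap: 0.2
```

Run:
```python
from h import *
st()
i,d=manip.camera('top');k,e=manip.camera('scene');cv2.imwrite('pics/top9.png',i);cv2.imwrite('pics/scene9.png',k);np.save('top9.npy',d);P=cloud('top',d)
for lo in range(85,165,6):
    q=P[(P[...,2]>lo)&(P[...,2]<lo+6)&(P[...,0]>420)&(P[...,0]<650)&(P[...,1]<20)&(P[...,1]>-290)]
    if len(q)>4: print(lo,len(q),q.mean(0).round(1),q.min(0).round(),q.max(0).round())
a=cv2.resize(k[170:300,290:440],None,fx=2.6,fy=2.6); b=cv2.resize(i[200:330,290:440],None,fx=2.6,fy=2.6)
cv2.imwrite('pics/c9.png',np.hstack([a,b]))
```

```text
{'clock': 17.95, 'joints': [0.189, 0.286, 1.561, 0.002, 1.3, 0.049], 'eef_pos': [521.213, 137.449, 215.018], 'eef_rot': [2.857, 1.565, 2.996], 'wrist_force': [0.211, 0.026, 0.268], 'finger_gap': 0.19}
91 7 [ 510.  -133.4   93.6] [ 504. -171.   91.] [514. -43.  96.]
97 32 [ 515.2 -104.4  101.4] [ 498. -158.   99.] [540. -47. 103.]
103 284 [ 521.7 -114.9  106.1] [ 498. -179.  103.] [544. -40. 109.]
109 50 [519.1 -95.6 110.9] [ 499. -147.  109.] [536. -42. 115.]
115 65 [513.  -61.2 117.6] [ 474. -226.  115.] [533. -42. 121.]
121 15 [ 511.6 -139.1  125.1] [ 478. -223.  122.] [534. -44. 127.]
127 71 [ 501.4 -186.   131. ] [ 468. -239.  127.] [541. -39. 133.]
133 331 [ 512.6 -180.6  136.2] [ 468. -242.  133.] [549. -37. 139.]
139 146 [ 518.6 -106.3  141.1] [ 481. -239.  139.] [547. -37. 145.]
145 8 [517.7 -59.3 145.8] [508. -76. 145.] [526. -41. 147.]
```

View pics/c9.png

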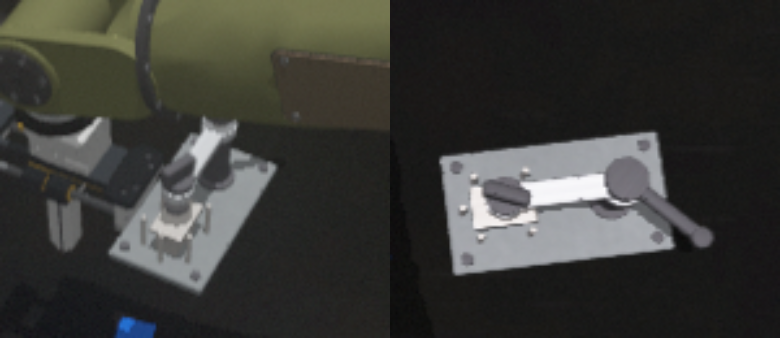

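The arm now lies over the stack: nut at (505,198), column at (627,178). The lever tip is at (703,237). I'll measure the angles.

```bash
cat > ang.py <<'E'
from h import *
import sys
def angs(f,d,zl=136,zb=None):
    i=cv2.imread(f); P=cloud('top',np.load(d)); hsv=cv2.cvtColor(i,cv2.COLOR_BGR2HSV)
    X=P-np.array([*C,0]); r=np.hypot(X[...,0],X[...,1]); a=np.degrees(np.arctan2(X[...,1],X[...,0]))%360
    L=(r>45)&(r<92)&(P[...,2]>118)&(P[...,2]<150)&(a>150)&(a<300)
    L=cv2.morphologyEx(L.astype(np.uint8),cv2.MORPH_OPEN,np.ones((2,2)))>0
    q=P[L]; v=q[:,:2].mean(0)-C; print('lever n',len(q),'tipmax r',r[L].max().round(),'head',np.degrees(np.arctan2(v[1],v[0])).round(1)%360,'joint',(np.radians(np.degrees(np.arctan2(v[1],v[0]))%360-187.3)).round(3))
    B=(hsv[...,2]>150)&(r>25)&(r<90)&(P[...,2]>90)&(P[...,2]<124)&(a<150)
    q=P[B]; v=q[:,:2].mean(0)-C; print('arm n',len(q),'z',np.median(q[:,2]).round(1),'head',np.degrees(np.arctan2(v[1],v[0])).round(1),'fit',cv2.fitLine(q[:,:2].astype(np.float32),2,0,.01,.01).ravel().round(2))
    for lo in (118,124):
        N=(abs(r-110)<32)&(P[...,2]>lo)&(P[...,2]<165)&(a<150)
        if N.sum()<10: continue
        q=P[N]; (x,y),(w,h),t=cv2.minAreaRect(q[:,:2].astype(np.float32)); ev=np.linalg.eigh(np.cov(q[:,:2].T))[1][:,1]
        print('nut n',N.sum(),'c',round(x),round(y),'top',np.percentile(q[:,2],90).round(1),'size',round(w),round(h),'heading',round(np.degrees(np.arctan2(ev[1],ev[0]))%180,1))
angs(sys.argv[1],sys.argv[2])
E
python3 ang.py pics/top1.png top1.npy; python3 ang.py pics/top9.png top9.npy
```

```text
lever n 137 tipmax r 222.0 head 190.0 joint 0.047
arm n 242 z 117.3 head 12.1 fit [ 9.9000e-01  1.4000e-01  5.8715e+02 -1.5529e+02]
nut n 227 c 632 -146 top 154.1 size 52 34 heading 4.2
nut n 198 c 637 -145 top 154.2 size 37 36 heading 170.6
lever n 140 tipmax r 112.0 head 232.2 joint 0.784
arm n 259 z 106.5 head 97.2 fit [ 1.3000e-01 -9.9000e-01  5.2283e+02 -1.1157e+02]
nut n 151 c 515 -58 top 144.2 size 38 32 heading 75.0
nut n 122 c 516 -58 top 144.4 size 43 15 heading 75.4
```

Request:
jog_arm(
  moves=[
    [[-1,-45,0,0,0,-6],[-1,-45,0,0,0,-6],[-1,-45,0,0,0,-5],[-1,-45,0,0,0,-5],[0,0,0,0,0,0]],
  ],
  gripper=0,
  squeeze=50,
)

```text
clock: 18.55
eef_pos: [514.3, -57.7, 213.3]
eef_rot: [-3.039, 1.56, 2.979]
wrist_force: [-0.2, 0.2, -0.8]
finger_gap: 37.0
```

Request:
jog_arm(
  moves=[
    [[0,0,0,0,0,0]],
  ],
)

```text
clock: 18.65
eef_pos: [513.7, -59.5, 213.0]
eef_rot: [-3.036, 1.559, 2.979]
wrist_force: [0.2, -0.3, 0.9]
finger_gap: 44.9
```

```bash
python3 -c "
from h import *
goto(515.9,-58.5,138.5,-14.6)"
```

```text
jaw -14.6 turn [-0.1 -0.6  0.8] q6 0.08
jaw 165.4 turn [  -1.     0.2 -179.2] q6 0.08
shift [  2.2   1.  -74.5] pos [513.7 -59.5 213. ] F [ 0.2 -0.3  0.9] gap 44.9 t 18.65
```

Request:
jog_arm(
  moves=[
    [[2,1,-20,0,-0.6,0.8],[0,0,-22,0,0,0],[0,0,-16,0,0,0],[0,0,-7,0,0,0],[0,0,0,0,0,0]],
  ],
)

```text
clock: 19.15
eef_pos: [514.8, -58.4, 146.1]
eef_rot: [2.475, 1.569, 2.223]
wrist_force: [0.6, -0.1, -0.0]
finger_gap: 46.7
```

```bash
python3 -c "
from h import *
goto(515.9,-58.5,138.5,-14.6)"
```

```text
jaw -14.6 turn [-0.1 -0.1 -0.2] q6 0.07
jaw 165.4 turn [ 1.000e-01 -1.000e-01  1.798e+02] q6 0.07
shift [ 1.1 -0.1 -7.6] pos [514.8 -58.4 146.1] F [ 0.6 -0.1 -0. ] gap 46.7 t 19.15
```

Request:
jog_arm(
  moves=[
    [[1,0,-5,0,0,0],[0,0,-1,0,0,0],[0,0,0,0,0,0]],
  ],
)

```text
clock: 19.45
eef_pos: [516.6, -58.1, 141.2]
eef_rot: [1.301, 1.569, 1.051]
wrist_force: [0.4, 0.1, 0.5]
finger_gap: 47.2
```

Request:
jog_arm(
  moves=[
    [[0,0,0,0,0,0],[0,0,0,0,0,0],[0,0,0,0,0,0],[0,0,0,0,0,0],[0,0,0,0,0,0]],
  ],
  gripper=-1,
)

```text
clock: 19.95
eef_pos: [517.1, -58.2, 142.5]
eef_rot: [0.481, 1.568, 0.231]
wrist_force: [1.0, -0.6, -0.3]
finger_gap: 13.6
```

Request:
jog_arm(
  moves=[
    [[0,0,0,0,0,-8],[0,0,0,0,0,-8],[0,0,0,0,0,-8]],
  ],
)

```text
clock: 20.25
eef_pos: [517.5, -58.3, 142.5]
eef_rot: [0.407, 1.567, -0.272]
wrist_force: [1.8, -0.5, -0.1]
finger_gap: 13.5
```

```bash
python3 -c "
from h import *
goto(515.9,-58.5,140,-38.6); print(manip.read_state()['moment'])"
```

```text
jaw -38.6 turn [0.1 0.2 0.3] q6 0.5
jaw 141.4 turn [ 4.000e-01 -1.000e-01 -1.797e+02] q6 0.5
shift [-1.6 -0.2 -2.5] pos [517.5 -58.3 142.5] F [ 1.8 -0.5 -0.1] gap 13.5 t 20.25
[-0.10853371 -0.10004908  0.22739975]
```

Request:
jog_arm(
  moves=[
    [[-1,0,-1,0,0,-8],[0,0,0,0,0,-8],[0,0,0,0,0,-8],[0,0,0,0,0,-8],[0,0,0,0,0,-8]],
  ],
)

```text
clock: 20.75
eef_pos: [517.9, -58.6, 142.4]
eef_rot: [0.553, 1.562, -0.854]
wrist_force: [0.4, -1.2, -0.6]
finger_gap: 13.9
```

```bash
python3 -c "
from h import *
goto(515.9,-58.5,140,-78.6); print(manip.read_state()['moment'])"
```

```text
jaw -78.6 turn [0.4 0.3 2. ] q6 1.23
jaw 101.4 turn [   0.5   -0.6 -178. ] q6 1.23
shift [-2.   0.1 -2.4] pos [517.9 -58.6 142.4] F [ 0.4 -1.2 -0.6] gap 13.9 t 20.75
[-0.03839942 -0.00813676  0.26956555]
```

Request:
jog_arm(
  moves=[
    [[-1,0,-1,0.4,0.3,-8],[0,0,0,0,0,-8],[0,0,0,0,0,-8],[0,0,0,0,0,-8],[0,0,0,0,0,-8]],
  ],
)

```text
clock: 21.25
eef_pos: [518.3, -59.2, 142.5]
eef_rot: [1.357, 1.566, -0.775]
wrist_force: [1.0, -0.8, -0.0]
finger_gap: 13.5
```

Request:
jog_arm(
  moves=[
    [[-1,0,-1,0,0,-7],[0,0,0,0,0,-7],[0,0,0,0,0,-7],[0,0,0,0,0,0]],
  ],
)

```text
clock: 21.65
eef_pos: [518.2, -59.3, 142.5]
eef_rot: [1.667, 1.564, -0.85]
wrist_force: [-1.0, -0.2, -1.0]
finger_gap: 13.5
```

```bash
python3 -c "
from h import *
goto(515.9,-58.5,140,-143); print(manip.read_state()['moment'])"
```

```text
jaw -143 turn [0.3 0.3 1.2] q6 2.34
jaw 37 turn [   0.4   -0.5 -178.8] q6 2.34
shift [-2.3  0.8 -2.5] pos [518.2 -59.3 142.5] F [-1.  -0.2 -1. ] gap 13.5 t 21.65
[-0.08105059  0.34759192 -0.02745172]
```

Request:
jog_arm(
  moves=[
    [[0,0,0,0,0,0],[0,0,0,0,0,0],[0,0,0,0,0,0],[0,0,25,0,0,0],[0,0,15,0,0,0]],
  ],
  gripper=0,
)

```text
clock: 22.15
eef_pos: [517.2, -59.1, 181.5]
eef_rot: [1.049, 1.566, -1.456]
wrist_force: [0.2, 0.4, -0.4]
finger_gap: 46.6
```

Request:
jog_arm(
  moves=[
    [[0,0,0,0,0,8.5],[0,0,0,0,0,8.5],[0,0,0,0,0,8.5],[0,0,0,0,0,8.5],[0,0,0,0,0,8.5]],
  ],
)

```text
clock: 22.65
eef_pos: [518.0, -59.2, 184.1]
eef_rot: [1.559, 1.564, -0.191]
wrist_force: [0.5, -0.2, -0.2]
finger_gap: 47.2
```

Request:
jog_arm(
  moves=[
    [[0,0,0,0,0,8.5],[0,0,0,0,0,8.5],[0,0,0,0,0,8.5],[0,0,0,0,0,8.5],[0,0,0,0,0,8.5]],
  ],
)

```text
clock: 23.15
eef_pos: [518.0, -59.2, 184.1]
eef_rot: [1.565, 1.563, 0.565]
wrist_force: [-0.3, -0.1, 1.1]
finger_gap: 47.3
```

Request:
jog_arm(
  moves=[
    [[0,0,0,0,0,8.5],[0,0,0,0,0,8.5],[0,0,0,0,0,8.5],[0,0,0,0,0,8.5],[0,0,0,0,0,8.5]],
  ],
)

```text
clock: 23.65
eef_pos: [517.9, -59.2, 184.1]
eef_rot: [1.573, 1.563, 1.324]
wrist_force: [0.4, 0.5, 1.2]
finger_gap: 47.0
```

Request:
jog_arm(
  moves=[
    [[0,0,0,0,0,8.5],[0,0,0,0,0,8.5],[0,0,0,0,0,8.5],[0,0,0,0,0,8.5],[0,0,0,0,0,8.5]],
  ],
)

```text
clock: 24.15
eef_pos: [517.9, -59.2, 184.0]
eef_rot: [1.572, 1.563, 2.072]
wrist_force: [-0.7, -0.2, 0.4]
finger_gap: 47.0
```

Request:
jog_arm(
  moves=[
    [[0,0,0,0,0,6],[0,0,0,0,0,0]],
  ],
)

```text
clock: 24.35
eef_pos: [517.9, -59.1, 184.0]
eef_rot: [1.562, 1.563, 2.177]
wrist_force: [0.5, 0.3, -0.2]
finger_gap: 46.7
```

```bash
python3 -c "
from h import *
goto(515.9,-58.5,140,35.8)
i,d=manip.camera('top');k,e=manip.camera('scene');cv2.imwrite('pics/scene10.png',k)
cv2.imwrite('pics/c10.png',np.hstack([cv2.resize(x[190:300,290:440],None,fx=2.6,fy=2.6) for x in (k,i)]))"
```

```text
jaw 35.8 turn [-0.4 -0.3  0.5] q6 -0.8
jaw 215.8 turn [  -0.4    0.6 -179.5] q6 -0.8
shift [ -2.    0.6 -44. ] pos [517.9 -59.1 184. ] F [ 0.5  0.3 -0.2] gap 46.7 t 24.35
```

View pics/c10.png

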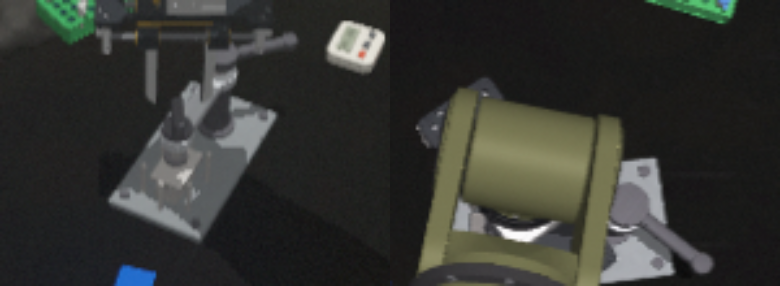

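The fingers straddle the nut bar at (178,115) in the left half, and the lever hasn't moved. I'll descend for the second stroke.

Request:
jog_arm(
  moves=[
    [[-2,0.5,-15,-0.4,-0.3,0.5],[0,0,-15,0,0,0],[0,0,-12,0,0,0],[0,0,-3,0,0,0],[0,0,0,0,0,0]],
  ],
)

```text
clock: 24.95
eef_pos: [516.1, -58.7, 138.0]
eef_rot: [-0.968, 1.568, -0.36]
wrist_force: [0.7, -0.1, 0.2]
finger_gap: 46.9
```

Request:
jog_arm(
  moves=[
    [[0,0,0,0,0,0],[0,0,0,0,0,0],[0,0,0,0,0,0],[0,0,0,0,0,0],[0,0,0,0,0,0]],
  ],
  gripper=-1,
)

```text
clock: 25.45
eef_pos: [517.1, -58.7, 139.9]
eef_rot: [-0.774, 1.565, -0.166]
wrist_force: [1.2, 2.6, -1.0]
finger_gap: 13.7
```

Request:
jog_arm(
  moves=[
    [[0,0,0,0,0,-8],[0,0,0,0,0,-8],[0,0,0,0,0,-8],[0,0,0,0,0,-8],[0,0,0,0,0,-8]],
  ],
)

```text
clock: 25.95
eef_pos: [517.4, -58.5, 139.8]
eef_rot: [-0.771, 1.564, -0.883]
wrist_force: [2.0, 0.3, -2.2]
finger_gap: 13.6
```

```bash
python3 -c "
from h import *
goto(515.9,-58.5,140,-4.2); print(manip.read_state()['moment'])"
```

```text
jaw -4.2 turn [0.3 0.2 2.2] q6 -0.07
jaw 175.8 turn [   0.4   -0.4 -177.8] q6 -0.07
shift [-1.5  0.   0.2] pos [517.4 -58.5 139.8] F [ 2.   0.3 -2.2] gap 13.6 t 25.95
[-0.03456681 -0.08043301  0.24739916]
```

Request:
jog_arm(
  moves=[
    [[-1,0,0,0.3,0.2,-8],[0,0,0,0,0,-8],[0,0,0,0,0,-8],[0,0,0,0,0,-8],[0,0,0,0,0,-8]],
  ],
)

```text
clock: 26.45
eef_pos: [517.4, -58.7, 139.9]
eef_rot: [-0.02, 1.568, -0.859]
wrist_force: [1.4, 0.8, -0.4]
finger_gap: 13.4
```

Request:
jog_arm(
  moves=[
    [[-1,0,0,0,0,-8],[0,0,0,0,0,-8],[0,0,0,0,0,-8],[0,0,0,0,0,-8],[0,0,0,0,0,-8]],
  ],
)

```text
clock: 26.95
eef_pos: [517.4, -58.8, 139.8]
eef_rot: [0.393, 1.565, -1.172]
wrist_force: [1.5, -0.3, -0.7]
finger_gap: 13.6
```

```bash
python3 -c "
from h import *
goto(515.9,-58.5,140,-143); print(manip.read_state()['moment'])"
```

```text
jaw -143 turn [  0.3  -0.  -53.3] q6 1.39
jaw 37 turn [  0.    0.4 126.7] q6 1.39
shift [-1.5  0.3  0.2] pos [517.4 -58.8 139.8] F [ 1.5 -0.3 -0.7] gap 13.6 t 26.95
[0.01851062 0.00923225 0.17984803]
```

Request:
jog_arm(
  moves=[
    [[-1,0,0,0,0,-8],[0,0,0,0,0,-8],[0,0,0,0,0,-8],[0,0,0,0,0,-8],[0,0,0,0,0,-8]],
  ],
)

```text
clock: 27.45
eef_pos: [517.4, -59.0, 139.7]
eef_rot: [0.773, 1.564, -1.519]
wrist_force: [1.4, 0.6, -0.6]
finger_gap: 13.5
```

Request:
jog_arm(
  moves=[
    [[-1,0,0,0,0,-8],[0,0,0,0,0,-5],[0,0,0,0,0,0]],
  ],
)

```text
clock: 27.75
eef_pos: [517.2, -59.0, 139.7]
eef_rot: [1.088, 1.563, -1.444]
wrist_force: [0.4, 0.6, -2.6]
finger_gap: 13.0
```

```bash
python3 -c "
from h import *
goto(515.9,-58.5,140,-143); print(manip.read_state()['moment'])"
```

```text
jaw -143 turn [0.4 0.1 2. ] q6 2.35
jaw 37 turn [ 1.00e-01 -6.00e-01 -1.78e+02] q6 2.35
shift [-1.3  0.5  0.3] pos [517.2 -59.  139.7] F [ 0.4  0.6 -2.6] gap 13.0 t 27.75
[0.19487119 0.09116431 0.02697921]
```

Request:
jog_arm(
  moves=[
    [[0,0,0,0,0,0],[0,0,0,0,0,0],[0,0,0,0,0,0],[0,0,25,0,0,0],[0,0,35,0,0,0]],
  ],
  gripper=0,
)

```text
clock: 28.25
eef_pos: [515.0, -58.8, 197.4]
eef_rot: [0.055, 1.561, -2.467]
wrist_force: [0.0, -0.2, 0.8]
finger_gap: 46.7
```

Request:
jog_arm(
  moves=[
    [[0,40,10,0,0,8.5],[0,40,0,0,0,8.5],[0,40,0,0,0,8.5],[0,40,0,0,0,8.5],[0,30,0,0,0,8.5]],
  ],
  gripper=-1,
)

```text
clock: 28.75
eef_pos: [515.8, 134.1, 213.6]
eef_rot: [1.018, 1.561, -0.752]
wrist_force: [0.3, 0.6, 0.7]
finger_gap: 10.2
```

Request:
jog_arm(
  moves=[
    [[0,0,0,0,0,8.5],[0,0,0,0,0,8.5],[0,0,0,0,0,8.5],[0,0,0,0,0,8.5],[0,0,0,0,0,8.5]],
  ],
)

```text
clock: 29.25
eef_pos: [515.0, 138.9, 213.7]
eef_rot: [1.016, 1.562, -0.005]
wrist_force: [-0.6, -1.1, -0.9]
finger_gap: 0.3
```

```bash
python3 meas.py 11 | grep '\] .*z'; python3 ang.py pics/top11.png top11.npy; python3 -c "
from h import *
swing(232,75,45,200,-38)
cv2.imwrite('pics/c11.png',np.hstack([cv2.resize(cv2.imread('pics/%s11.png'%n)[170:300,290:440],None,fx=2.6,fy=2.6) for n in ('scene','top')]))"
```

```text
top [328.9 281.4] 139 z 51.3 (515.3, -59.0, 38.5, 61.0, 6.7)
lever n 138 tipmax r 222.0 head 231.1 joint 0.764
arm n 265 z 106.4 head 97.4 fit [ 1.3000e-01 -9.9000e-01  5.2254e+02 -1.1107e+02]
nut n 150 c 515 -59 top 144.0 size 31 40 heading 123.6
nut n 119 c 516 -58 top 144.1 size 14 44 heading 125.0
jaw -38 turn [-0.1  0.5 20.7] q6 1.22
jaw 142 turn [ 7.000e-01  1.000e-01 -1.593e+02] q6 1.22
shift [ -66.7 -337.8  -13.7] pos [515.  138.8 213.7] F [ 0.5  0.2 -0.4] gap 0.1 t 29.35
```

View pics/c11.png

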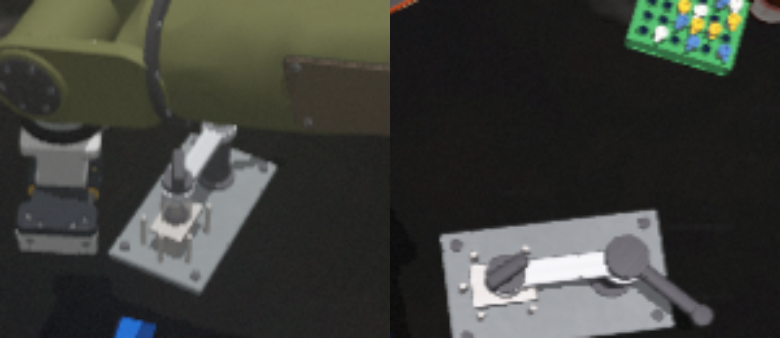

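The nut heading of 125° matches a turn of about 310°, so n ≈ 5.8. The stack is square at (503,285) and the lever is unmoved. (The top camera has shifted, but its calibration still gives the same world positions.) Now the lever.

Request:
jog_arm(
  moves=[
    [[-8,-42,0,0,0,3],[-8,-42,0,0,0,3],[-8,-42,0,0,0,3],[-8,-42,0,0,0,3],[-8,-42,0,0,0,3]],
  ],
)

```text
clock: 29.85
eef_pos: [473.0, -73.9, 213.7]
eef_rot: [1.024, 1.561, 0.254]
wrist_force: [0.5, 0.1, -0.0]
finger_gap: 0.3
```

Request:
jog_arm(
  moves=[
    [[-8,-42,0,0,0,3],[-8,-42,0,0,0,3],[-8,-34,0,0,0,0],[0,0,0,0,0,0]],
  ],
)

```text
clock: 30.25
eef_pos: [445.9, -200.5, 214.4]
eef_rot: [0.897, 1.561, 0.215]
wrist_force: [-1.0, 0.3, -0.2]
finger_gap: 0.5
```

```bash
python3 -c "
from h import *
swing(231,75,45,141,-39)"
```

```text
jaw -39 turn [-0.1  0.6  0.1] q6 0.18
jaw 141 turn [   0.9    0.2 -179.9] q6 0.18
shift [  1.8   2.9 -73.4] pos [ 445.9 -200.5  214.4] F [-1.   0.3 -0.2] gap 0.5 t 30.25
```

Request:
jog_arm(
  moves=[
    [[2,2,-25,0,0.6,0],[0,0,-25,0,0,0],[0,0,-17,0,0,0],[0,0,-4,0,0,0],[0,0,0,0,0,0]],
  ],
)

```text
clock: 30.75
eef_pos: [448.4, -197.6, 142.3]
eef_rot: [1.572, 1.569, 0.871]
wrist_force: [0.3, -0.9, -0.2]
finger_gap: 0.3
```

```bash
python3 -c "
from h import *
swing(231,75,20,141,-39)"
```

```text
jaw -39 turn [-0.1  0.1  1.2] q6 0.21
jaw 141 turn [ 1.000e-01  1.000e-01 -1.788e+02] q6 0.21
shift [ 18.8 -15.7  -1.3] pos [ 448.4 -197.6  142.3] F [ 0.3 -0.9 -0.2] gap 0.3 t 30.75
```

Request:
jog_arm(
  moves=[
    [[8,-7,-1,0,0,1],[10,-8,0,0,0,0],[3,-4,0,0,0,3],[4,-5,0,0,0,4],[5,-5,0,0,0,4]],
  ],
)

```text
clock: 31.25
eef_pos: [481.9, -227.7, 144.9]
eef_rot: [1.031, 1.567, 0.546]
wrist_force: [-2.5, 3.7, -1.8]
finger_gap: 0.2
```

```bash
python3 -c "
from h import *
swing(240,75,20,141,-30)
d,e=manip.camera('top')
P=cloud('top',e);cv2.imwrite('pics/top12.png',d);np.save('top12.npy',e)"; python3 ang.py pics/top12.png top12.npy
```

```text
jaw -30 turn [-0.1  0.2 -2.2] q6 -0.03
jaw 150 turn [ -0.3  -0.2 177.8] q6 -0.03
shift [-6.9  5.1 -3.9] pos [ 481.9 -227.7  144.9] F [-2.5  3.7 -1.8] gap 0.2 t 31.25ang.py:8: RuntimeWarning: Mean of empty slice.
  q=P[L]; v=q[:,:2].mean(0)-C; print('lever n',len(q),'tipmax r',r[L].max().round(),'head',np.degrees(np.arctan2(v[1],v[0])).round(1)%360,'joint',(np.radians(np.degrees(np.arctan2(v[1],v[0]))%360-187.3)).round(3))
  ret = um.true_divide(
Traceback (most recent call last):
  File "ang.py", line 16, in <module>
    angs(sys.argv[1],sys.argv[2])
    ~~~~^^^^^^^^^^^^^^^^^^^^^^^^^
  File "ang.py", line 8, in angs
    q=P[L]; v=q[:,:2].mean(0)-C; print('lever n',len(q),'tipmax r',r[L].max().round(),'head',np.degrees(np.arctan2(v[1],v[0])).round(1)%360,'joint',(np.radians(np.degrees(np.arctan2(v[1],v[0]))%360-187.3)).round(3))
                                                                   ~~~~~~~~^^
ValueError: zero-size array to reduction operation maximum which has no identity
```

Resistance is about 4.5 N at lever ≈1.0 rad, so it bit midway. Now I swing it closed.

Request:
jog_arm(
  moves=[
    [[4,-4,-4,0,0,3],[6,-4,0,0,0,5],[6,-4,0,0,0,5],[6,-3,0,0,0,5],[7,-2,0,0,0,5]],
  ],
)

```text
clock: 31.8
eef_pos: [513.3, -246.1, 143.5]
eef_rot: [1.086, 1.567, 1.014]
wrist_force: [-1.9, 0.2, -0.9]
finger_gap: 0.3
```

```bash
python3 -c "
from h import *
swing(279,75,20,141,9)"
```

```text
jaw 9 turn [-0.2  0.1 13.2] q6 -0.44
jaw 189 turn [ 1.000e-01  3.000e-01 -1.668e+02] q6 -0.44
shift [ 8.5  1.3 -2.5] pos [ 513.3 -246.1  143.5] F [-1.9  0.2 -0.9] gap 0.3 t 31.8
```

Request:
jog_arm(
  moves=[
    [[6,0,-3,0,0,6],[5,0,0,0,0,6],[4,0,0,0,0,0]],
  ],
)

```text
clock: 32.1
eef_pos: [522.3, -248.1, 140.7]
eef_rot: [2.775, 1.551, 2.919]
wrist_force: [-44.6, 4.5, 18.8]
finger_gap: 0.7
```

```bash
python3 -c "
from h import *
swing(279,75,20,141,9)"
```

```text
jaw 9 turn [-0.2 -1.1  0.8] q6 -0.65
jaw 189 turn [  -1.7    0.4 -179.2] q6 -0.65
shift [-0.5  3.3  0.3] pos [ 522.3 -248.1  140.7] F [-44.6   4.5  18.8] gap 0.7 t 32.1
```

Force has risen to 45 N, so the lever is at its stop. I'll back off, lift, and clear the view.

Request:
jog_arm(
  moves=[
    [[-5,0,0,0,0,0],[-15,0,0,0,0,0],[-15,0,20,0,0,0],[0,0,45,0,0,0],[0,0,20,0,0,0]],
  ],
)

```text
clock: 32.6
eef_pos: [486.0, -249.2, 229.0]
eef_rot: [2.82, 1.549, 2.955]
wrist_force: [0.8, 0.2, 0.2]
finger_gap: 0.5
```

Request:
jog_arm(
  moves=[
    [[0,45,0,0,0,0],[0,45,0,0,0,0],[0,45,0,0,0,0],[0,45,0,0,0,0],[0,45,0,0,0,0]],
  ],
)

```text
clock: 33.1
eef_pos: [488.3, -22.6, 237.6]
eef_rot: [-2.982, 1.564, -2.863]
wrist_force: [0.5, -0.1, 0.0]
finger_gap: 0.6
```

Request:
jog_arm(
  moves=[
    [[0,45,0,0,0,0],[0,45,0,0,0,0],[0,45,0,0,0,0],[0,45,0,0,0,0],[0,0,0,0,0,0]],
  ],
)

```text
clock: 33.6
eef_pos: [489.2, 169.6, 243.3]
eef_rot: [-0.096, 1.566, 0.02]
wrist_force: [-0.1, -0.8, -0.8]
finger_gap: 0.5
```

```bash
python3 meas.py 13 | grep '\] .*z'; python3 ang.py pics/top13.png top13.npy; python3 -c "
from h import *
st()
cv2.imwrite('pics/c13.png',np.hstack([cv2.resize(cv2.imread('pics/%s13.png'%n)[170:300,290:440],None,fx=2.6,fy=2.6) for n in ('scene','top')]))"
```

```text
top [328.9 281.3] 138 z 51.1 (515.3, -59.0, 38.5, 61.0, 6.7)
lever n 134 tipmax r 126.0 head 278.6 joint 1.593
arm n 263 z 101.3 head 97.4 fit [ 1.3000e-01 -9.9000e-01  5.2260e+02 -1.1141e+02]
nut n 119 c 516 -58 top 139.6 size 14 44 heading 125.7
nut n 115 c 516 -58 top 139.7 size 14 44 heading 125.6
{'clock': 33.7, 'joints': [0.257, 0.209, 1.591, -0.002, 1.338, 0.143], 'eef_pos': [489.512, 166.13, 243.119], 'eef_rot': [-0.281, 1.566, -0.167], 'wrist_force': [0.994, 0.161, 0.491], 'finger_gap': 0.67}
```

View pics/c13.png

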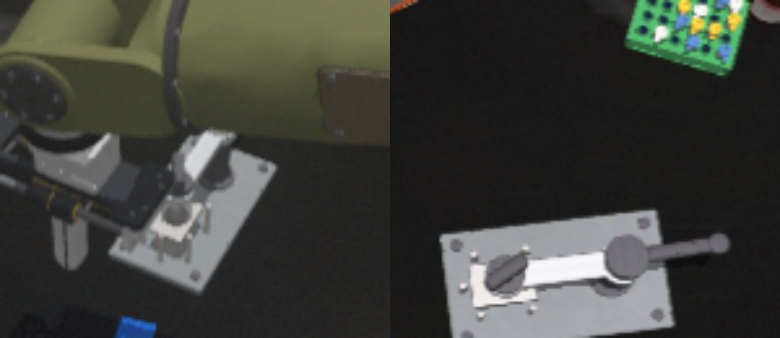

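Lever closed (tip at (718,243), 1.59 rad), arm over the stack, stack square. Handing in.

```bash
python3 -c "
from cell import manip
print(manip.sign_off())"
```

```text
the job is handed in; nothing more can be done
None
```

I stacked the two steel coupons on the bed, swung the arm over them, screwed the nut down and closed the lever. I handed the job in at about 34 s. The blue and red look-alikes and the other things on the bench were left alone.

**Last checks (top camera):**

| Item | Measured | Expected or required |
|---|---|---|
| Stack centre offset from bed | about 1 mm | under 12 mm |
| Stack height | 51 mm (depth reading) | 52 mm |
| Stack angle to clamp | under 1° | under 0.25 rad (14°) |
| Arm | at its stop (97.4° against 97.3°) | within 0.15 rad of its stop |
| Lever | 1.59 rad, and it stayed shut when let go | above 1.45 rad |
| Fingers | clear of everything, wrist force about 1 N | touching nothing |

**Not measured directly:**
- **Pad:** I couldn't see it. From the nut at about 5.8 rad I work out that it is pushed up about 4 mm, within the required 1.4 to 9.5 mm.
- **Lever bite:** the lever pushed back with about 4.5 N when it was near 1.0 rad, a little past midway.

**Unexpected:**
- **Lever moved early:** while I swung the arm, the lever moved by itself from about 0.05 to 0.78 rad. I left it there while turning the nut, so it was not swung from fully open against the final nut setting.
- **Fingertips slipped:** that lever movement let the bar sink, and the fingertips slid over the top of it near the end of the swing. The arm had reached its stop all the same.
- **Top camera shifted:** its view changed partway through the run, but the positions measured from it still agreed.

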